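Level the card press plate and find the socket for its clamp nut

TASK

Press the loose aluminium cover plate of the card press down until it lies flush and level in its tray. Then find, by trying them, which of the three sockets in the wooden rack fits the clamp nut on the press frame, standing any that does not fit upright back in a hole of the rack. Finish while still holding the fitting socket, upright and fully home on that nut, and leave the other things on the table where they are.

Things in the scene. Friction and masses are not known exactly. Their poses are not given: they have to be found in the camera images.
- plate_top (a point): middle of the top face of the loose aluminium cover plate (110 x 100 x 8 mm, black dot in the middle, 0.2 kg) in the tray of the press frame; z up. At the start it stands about 5 mm proud of the tray's rim
- bed (a joint): stiff cork bed under the plate: 0 when fully raised, 0.005 (m) when fully down, where the plate is flush. It starts at 0 to 0.001, sinks under about 8 N and stays where it is pushed. It is 70 x 60 mm, under the middle of the plate, so press there
- tray_rim (a point): centre of the tray at the level of its rim, 40 mm above the table: where plate_top is when flush. The tray is part of the grey press frame (150 x 250 mm, 26 mm thick); its x and y axes run along the frame's 150 and 250 mm sides
- clamp_nut (a point): top centre of the clamp nut on the press frame, 42 mm above the table; 130 mm from tray_rim along the frame's -y. Whichever clamp is here is the one to work on
- clamp_p: fixed round clamp, brass ring 48 mm across, 16 tall, with a steel hex nut in its well; one of three with nuts of 10, 17 and 24 mm across flats. Origin: centre of its underside. Well floor 4 mm above it, its mouth chamfered, rim and nut top 16 mm above it. The nut's flats face +x of this frame and every 60 deg on, its top edge is chamfered; it cannot turn
- clamp_q: second clamp, as clamp_p but another nut size; the three change places: one is on the press frame, two are stored on the grey spares block. Axes and heights as for clamp_p
- clamp_r: third clamp, as clamp_p but another nut size; the gap in the well round the nut takes only the nose of the socket that fits. Axes and heights as for clamp_p
- socket_a_grip (a point): steel hex head 22 mm across flats, 38 tall, over a black collar (46 wide, 6 thick) and a round nose 30 mm long with a six-sided bore 16 deep, open below. Point: on the axis, in the middle of the grip, 58 mm above the nose's end, 22 above the collar's top, 16 below the top of the head. Flats of head and bore are parallel, facing +x and every 60 deg on; z up. 0.12 kg
- socket_b_grip (a point): second socket, the same as socket_a but for bore and nose: the three bores fit the three nuts (10, 17, 24 mm), the noses are 17, 26 and 34 mm across, hidden in the rack; which socket has which must be found out, the letters do not tell. Point and axes as for socket_a
- socket_c_grip (a point): third socket, the same to see and grip as socket_a, point and axes too; only bore and nose differ. A socket that does not fit stops on the nut's top or the ring's rim, at least 8 mm short of home; the fitting one goes on within about 10 deg of the flats (bore about 1.5 to 2 mm wider than the nut) until its nose rests on the well's floor
- rack: fixed wooden rack, 80 x 220 x 36 mm, with three round holes 40 mm wide and 31 mm deep on its centre line, at y = -70, 0 and +70 mm in its own frame. Origin: centre of its underside. A socket stands in a hole with its collar on the rack's top, its grip point then 64 mm above the table
- tape: bystander, leave alone: roll of yellow tape lying flat, 64 mm across, 18 mm high
- stamp: bystander, leave alone: wooden stamp with a turned handle, 52 mm tall
- ruler: bystander, leave alone: wooden ruler, 200 x 30 x 5 mm
- punch: bystander, leave alone: green and purple paper punch, 46 mm tall
- scissors: bystander, leave alone: scissors lying flat
- glue: bystander, leave alone: white glue bottle, 120 mm tall
- pot: bystander, leave alone: blue ceramic cup, 76 mm across, 90 mm tall
Things that resemble listed ones, but are neither listed nor needed, are in the scene too. What is shaped like the part that bears socket_c_grip but turquoise or yellow is not meant.

How it is judged:
By the outcome, as a careful person would: the job done as asked, in the order asked, and still so for the second after the job is handed in, while the arm keeps its last pose, push and grip.
It also fails if it takes over 72 s, if anything falls off the work surface, if the arm or the gripper's body presses on something with over 40 N, if the wrist force passes 120 N, or if a joint passes its speed limit or range.

ROBOT

A 6-joint arm with a two-finger parallel gripper is mounted at the origin on the work surface. World frame = base frame: x ahead of the robot, y to its left, z up, the work surface at z = 0. Lengths are in m, angles in rad, forces in N, time in s.
With the tool pointing down it reaches from about 0.35 to 0.775 m from the base axis. Payload 5.5 kg.
Tool frame: the origin (TCP) lies midway between the tips of the shut fingers; the grasp point (between the pads) lies 19 mm behind it; z points along the fingers, x is the direction in which the jaws open and shut, and the axes are right-handed (so a half turn about z gives the same grasp; the last joint's range is limited). The gripper opens to 85 mm and grips with 20 to 120 N. Pads are 22 mm wide; open, the fingers measure 114 mm over their backs; the gripper's body (76 mm by 85 mm) begins 54 mm behind the grasp point. The pads swing forward as they close: fully open they stand 13 mm farther back than shut.
Start: joints at [1.061, 0.313, 0.046, 1.304, 0, 1.431], TCP at [0.208, 0.536, 0.231] pointing down, gripper open.
Joint ranges: [-2.76, 2.76], [-0.86, 1.69], [-1.03, 1.26], [-2.2, 2.34], [-1.47, 1.5], [-3.14, 3.14]. Speed limits (rad/s): [2.57, 2.57, 3.14, 3.14, 3.14, 3.14].

INTERFACE

Orientations are given as a unit quaternion [w, x, y, z].
In Python, from workcell import env gives the robot as it stands. The module is installed in compiled form; this text tells all that it offers.
- The arm moves only by the tool apply_moves, never from a script. Its argument "moves" is a list of rows, each a list of 3 entries, a list of its own where there are three numbers: the shift along the tool's x, y, z in cm, then the turn about the tool's z in degrees, then the opening, from 0 (shut) to 1 (fully open). In form: [[[x, y, z], yaw, gripper], ...]. A call has exactly 10 rows; each row is the pose to reach, as a shift and turn from the pose commanded when the call began, along the tool's axes at that moment; what a row does not reach only later rows make up. A row lasts 1/8 s, in which the tool goes at most 62.5 mm and 10.7 degrees, less where a joint would pass 70% of its speed; a pose out of reach is approached as far as the arm can. A call with a gripper value outside its range is refused whole. The fingers move at their own pace and stop on an object; "squeeze" is the grip in N (left out, the last holds). Time passes only in rows, so rows that repeat a pose let the fingers close, or fill a call up. It gives the time, the measured TCP pose, the force and the opening at its end, in the units of the state.
- env.get_state(): the state, without advancing time (a new reading comes with each control period).
- env.read_camera(name): name is "scene" or "top" or "wrist"; returns a dict with "pixels" (480x640x3 uint8, red, green, blue), "fov_y" (degrees; the focal length in pixels is half the picture's height over the tangent of half this angle, whatever the lens; pixels are square), "cx", "cy" (the principal point, pixels), "world_from_camera" (4x4, takes a point from camera to world coordinates); the wrist camera has in their place "hand_eye" (4x4, takes a point from camera to tool coordinates, whose origin is the TCP and whose axes are the tool frame's). Camera axes: x right, y down, z forward; pixel columns grow to the right and rows downward; lengths in m; the calibration is good to about 2 mm. A picture is of the moment at which its call begins: read the wrist's pose just before it. There is no depth.
- env.hand_in(): hands the job in, once; it reports no verdict.
The state is a dict: "clock": time; "joint_pos": joint angles; "qvel": joint speeds; "tau": joint torques, N m; "tcp_pos": TCP position; "orientation": TCP orientation; "wrist_force": force on the tool from outside, world axes, zero at the start; "ft_torque": the same for the moment, N m; "finger_gap": finger opening in m.
Only numpy, scipy, OpenCV 4.12 (cv2) and the standard library are available. Lean on these libraries where they do the work, as an engineer would, in place of code of your own. Each camera call takes 0.05 s, during which the arm holds its last target.

## Working session

There is one attempt and no reset: what is moved stays moved. The work goes in short steps, Python scripts to look and compute and a tool call to move; the robot and the scene stay as the last step left them, time stands still between calls to the robot, and variables do not carry over. Pictures are saved under pics/ and viewed, and the job is handed in when it is done.

Besides the shell and the picture viewer there is one more tool, called after ">>>" in YAML: its name, and indented under it one key for each argument. apply_moves: Moves the arm, as the interface text tells. Its arguments: {"type":"object","properties":{"moves":{"type":"array","items":{"type":"array"}},"squeeze":{"type":"number"}},"required":["moves"]}

```bash
mkdir -p pics; cat > h.py <<'E'
import numpy as np,cv2
from workcell import env
from scipy.spatial.transform import Rotation as R
def save(name,fn):
    s=env.get_state(); c=env.read_camera(name)
    cv2.imwrite('pics/'+fn+'.png',c['pixels'][:,:,::-1])
    if 'hand_eye' in c:
        T=np.eye(4);q=s['orientation'];T[:3,:3]=R.from_quat([q[1],q[2],q[3],q[0]]).as_matrix();T[:3,3]=s['tcp_pos'];W=T@c['hand_eye']
    else: W=np.array(c['world_from_camera'])
    f=240/np.tan(np.radians(c['fov_y'])/2)
    np.savez('pics/'+fn+'.npz',W=W,f=f,cx=c['cx'],cy=c['cy'])
    return s
def ray(fn,u,v,z):
    d=np.load('pics/'+fn+'.npz');W=d['W']
    r=W[:3,:3]@np.array([(u-d['cx'])/d['f'],(v-d['cy'])/d['f'],1]);o=W[:3,3]
    return o+r*(z-o[2])/r[2]
def proj(fn,p):
    d=np.load('pics/'+fn+'.npz');W=d['W']
    c=W[:3,:3].T@(np.array(p)-W[:3,3]); return np.array([d['cx']+d['f']*c[0]/c[2],d['cy']+d['f']*c[1]/c[2]])
def crop(fn,x0,y0,x1,y1,k,out):
    im=cv2.imread('pics/'+fn+'.png')[y0:y1,x0:x1]
    cv2.imwrite('pics/'+out+'.png',cv2.resize(im,None,fx=k,fy=k,interpolation=cv2.INTER_CUBIC))
E
python3 - <<'E'
from h import *
s=save('top','top0');save('scene','sc0');save('wrist','w0')
print(s)
for n in('top0','sc0','w0'):
    d=np.load('pics/'+n+'.npz');print(n,d['f'],d['cx'],d['cy'],d['W'].round(3).tolist())
E
```

```text
{'clock': 0.0, 'joint_pos': array([1.06141540e+00, 3.13979141e-01, 4.49156180e-02, 1.30360694e+00,
       6.67556101e-06, 1.43116828e+00]), 'qvel': array([-0.00105564, -0.00050851,  0.0005218 ,  0.00148721, -0.00198941,
       -0.00012843]), 'tau': array([ 1.81649255e-03, -4.80620313e+01,  2.98535156e+01,  1.91199244e-02,
       -3.25666842e-04, -1.18092339e-05]), 'tcp_pos': array([0.20755023, 0.53565067, 0.23039508]), 'orientation': array([ 4.13770513e-04,  8.25040557e-01,  5.65072740e-01, -8.40774940e-04]), 'wrist_force': array([0.0762005 , 0.39591306, 0.16607876]), 'ft_torque': array([ 0.01249654, -0.0106549 , -0.07145839]), 'finger_gap': 0.08515971175618771}
top0 566.6624221215106 316.66547382361387 244.5767020677478 [[-0.006, -0.996, 0.092, 0.486], [-1.0, 0.005, -0.004, -0.019], [0.003, -0.092, -0.996, 1.429], [0.0, 0.0, 0.0, 1.0]]
sc0 582.7544542160633 317.98840625343007 249.30080631163463 [[0.141, 0.621, -0.771, 1.67], [0.99, -0.085, 0.112, -0.157], [0.004, -0.779, -0.627, 0.95], [0.0, 0.0, 0.0, 1.0]]
w0 335.08773309439374 324.2509861589644 232.2287870256117 [[0.362, 0.893, 0.268, 0.14], [0.932, -0.346, -0.106, 0.563], [-0.002, 0.288, -0.958, 0.372], [0.0, 0.0, 0.0, 1.0]]
```

View pics/top0.png

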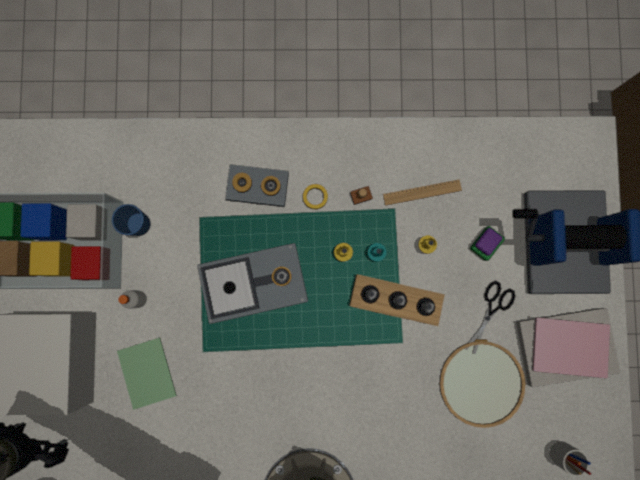

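View pics/sc0.png

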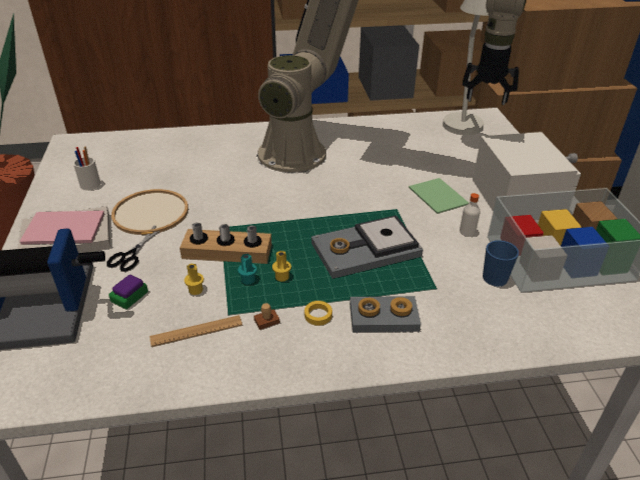

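View pics/w0.png

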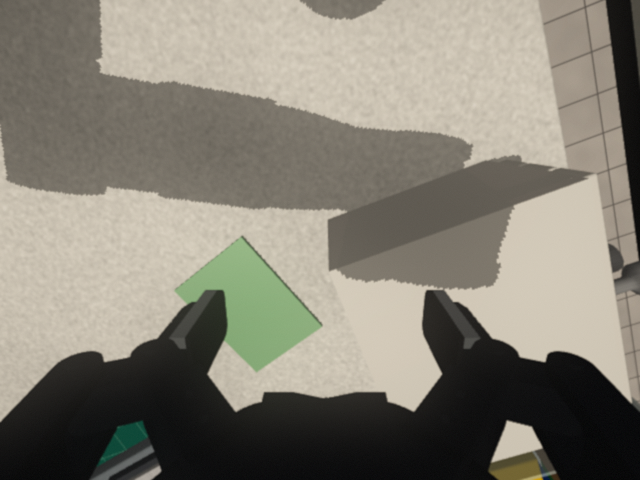

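```bash
python3 - <<'E'
from h import *
crop('top0',190,235,320,330,6,'t1'); crop('top0',335,260,455,335,6,'t2');crop('sc0',160,200,300,290,5,'s1');crop('sc0',290,195,440,340,5,'s2')
E
```

```text
(no output)
```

View pics/t1.png

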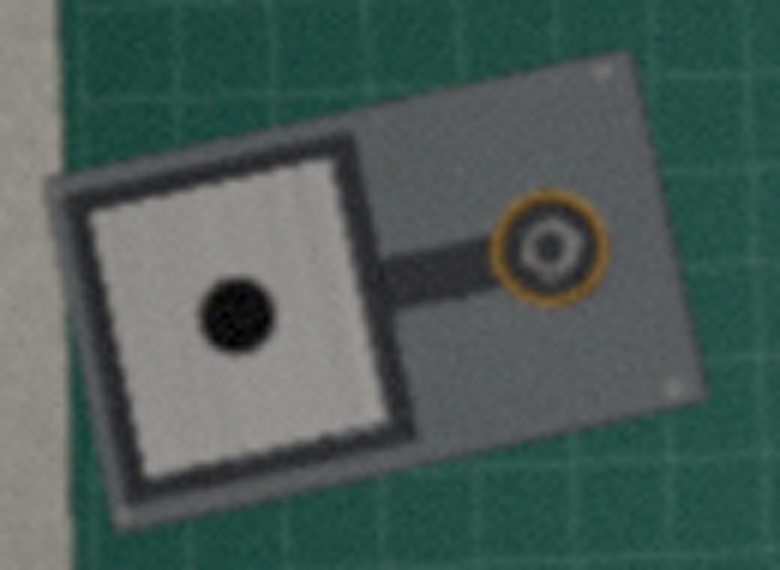

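View pics/t2.png

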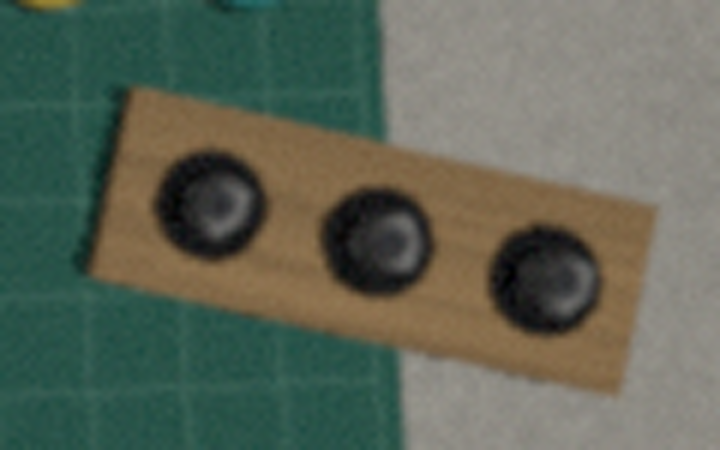

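View pics/s1.png

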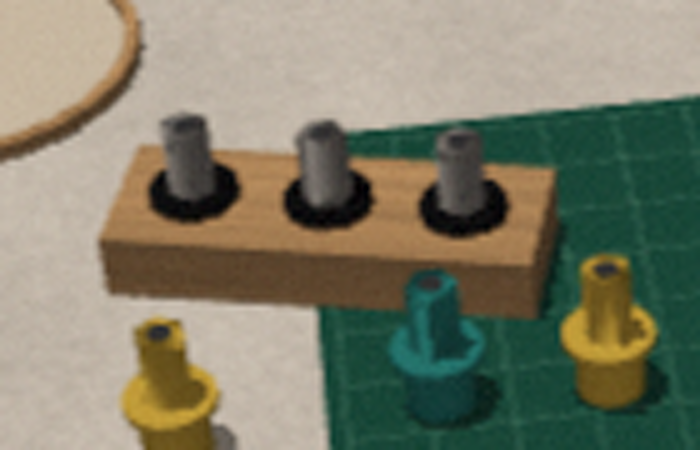

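View pics/s2.png

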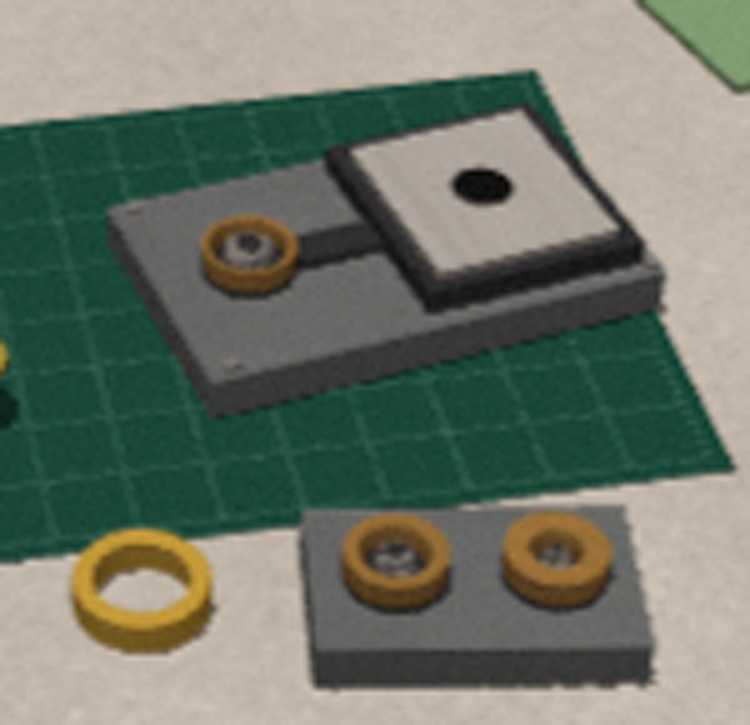

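```bash
python3 - <<'E'
from h import *
P=lambda a,b,z:ray('top0',a,b,z).round(4)
dot=P(229.5,287.7,.045);nut=P(281.5,276.3,.042);print('dot',dot,'nut',nut,np.linalg.norm((dot-nut)[:2]), np.degrees(np.arctan2(*(dot-nut)[1::-1])))
for a,b in((211,205),(377,242),(545,279)): print('sock',P(a/6+335,b/6+260,.042))
for a,b in((130,88),(657,206),(620,395),(90,273)): print('rack',P(a/6+335,b/6+260,.036))
for a,b in((45,178),(630,52),(706,400),(118,530)): print('frame',P(a/6+190,b/6+235,.026))
# scene checks
Q=lambda a,b,z:ray('sc0',a,b,z).round(4)
print(Q(482/5+290,186/5+195,.045),Q(250/5+290,250/5+195,.042))
for a,b in((193,191),(327,196),(464,203)):print(Q(a/5+160,b/5+200,.042))
for p in ((343,252,.07),(376,251,.07),(428,243,.07)):print('decoy',P(*p))
E
```

```text
dot [0.5091 0.1889 0.045 ] nut [0.5363 0.0625 0.042 ] 0.12929346464535632 102.144278049567
sock [ 0.4915 -0.1538  0.042 ]
sock [ 0.4761 -0.221   0.042 ]
sock [ 0.4608 -0.289   0.042 ]
rack [ 0.5394 -0.1219  0.036 ]
rack [ 0.4901 -0.3366  0.036 ]
rack [ 0.4136 -0.3196  0.036 ]
rack [ 0.4642 -0.1047  0.036 ]
frame [0.5668 0.2714 0.026 ]
frame [0.6177 0.0298 0.026 ]
frame [ 0.474  -0.0011  0.026 ]
frame [0.4225 0.2397 0.026 ]
[0.5114 0.1889 0.045 ] [0.5437 0.0624 0.042 ]
[ 0.4675 -0.2891  0.042 ]
[ 0.4809 -0.2218  0.042 ]
[ 0.4961 -0.1533  0.042 ]
decoy [ 0.5928 -0.0871  0.07  ]
decoy [ 0.5948 -0.1666  0.07  ]
decoy [ 0.6135 -0.2923  0.07  ]
```

```bash
cat >> h.py <<'E'
def yaw():
    q=env.get_state()['orientation'];M=R.from_quat([q[1],q[2],q[3],q[0]]).as_matrix();return np.degrees(np.arctan2(M[1,0],M[0,0]))
def shift(x,y,z,yw,base=None):
    s=env.get_state();q=s['orientation'];M=R.from_quat([q[1],q[2],q[3],q[0]]).as_matrix()
    p=s['tcp_pos'] if base is None else np.array(base)
    d=M.T@(np.array([x,y,z])-p)*100
    t=-((yw-yaw()+180)%360-180)
    j=s['joint_pos']
    print('shift cm',d.round(2),'turn',round(t,1),'| pos',s['tcp_pos'].round(4),'yaw',round(yaw(),2),'F',s['wrist_force'].round(1),'t',round(s['clock'],2),'gap',round(s['finger_gap'],4),'j6',j[5].round(2))
E
python3 - <<'E'
from h import *
c=env.read_camera('wrist');he=c['hand_eye'];print(he.round(3).tolist())
f=335.;d=np.load('pics/w0.npz')
for yw in(12,68,102,132,192):
  for z in (.1,.18):
    a=np.radians(yw);M=np.array([[np.cos(a),np.sin(a),0],[np.sin(a),-np.cos(a),0],[0,0,-1]])
    T=np.eye(4);T[:3,:3]=M;T[:3,3]=[.51,.189,z];W=T@he
    for p in ([.54,.0625,.042],):
      q=W[:3,:3].T@(np.array(p)-W[:3,3]);print(yw,z,(d['cx']+f*q[0]/q[2]).round(),(d['cy']+f*q[1]/q[2]).round(),q[2].round(3))
shift(.51,.189,.12,68.8)
shift(.51,.189,.12,12)
E
```

```text
[[1.0, -0.0, -0.0, 0.0], [0.0, 0.958, 0.288, -0.073], [0.0, -0.288, 0.958, -0.142], [0.0, 0.0, 0.0, 1.0]]
12 0.1 328.0 416.0 0.25
12 0.18 327.0 349.0 0.327
68 0.1 172.0 353.0 0.234
68 0.18 210.0 298.0 0.311
102 0.1 120.0 256.0 0.213
102 0.18 174.0 223.0 0.29
132 0.1 127.0 151.0 0.195
132 0.18 183.0 146.0 0.271
192 0.1 318.0 18.0 0.175
192 0.18 320.0 53.0 0.252
shift cm [-21.4   40.73  11.09] turn 0.0 | pos [0.2077 0.5359 0.2308] yaw 68.81 F [-0.4  0.9 -0.3] t 0.2 gap 0.0854 j6 1.43
shift cm [-21.4   40.73  11.09] turn 56.8 | pos [0.2077 0.5359 0.2308] yaw 68.81 F [-0.4  0.9 -0.3] t 0.2 gap 0.0854 j6 1.43
```

>>> apply_moves:
  moves:
    - [[-3.5,6.5,1],-8,0]
    - [[-6.5,12,2],-14,0]
    - [[-9,17,3],-20,0]
    - [[-11.5,22,4],-26,0]
    - [[-14,27,5],-33,0]
    - [[-16.5,32,5],-33,0]
    - [[-19,37,5],-33,0]
    - [[-21.4,40.7,5],-33,0]
    - [[-21.4,40.7,5],-33,0]
    - [[-21.4,40.7,5],-33,0]
  squeeze: 40

```text
clock: 1.45
tcp_pos: [0.5095, 0.1896, 0.181]
orientation: [-0.0, 0.631, 0.776, -0.0]
wrist_force: [-0.9, 0.5, -0.5]
finger_gap: -0.0001
```

```bash
python3 - <<'E'
from h import *
save('wrist','w1');shift(.51,.189,.047,102)
crop('w1',100,150,300,300,4,'w1c')
E
```

```text
shift cm [-0.13  0.06 13.41] turn -0.1 | pos [0.5092 0.1901 0.1811] yaw 101.85 F [-0.7  0.2  0.6] t 1.5 gap -0.0 j6 0.0
```

View pics/w1.png

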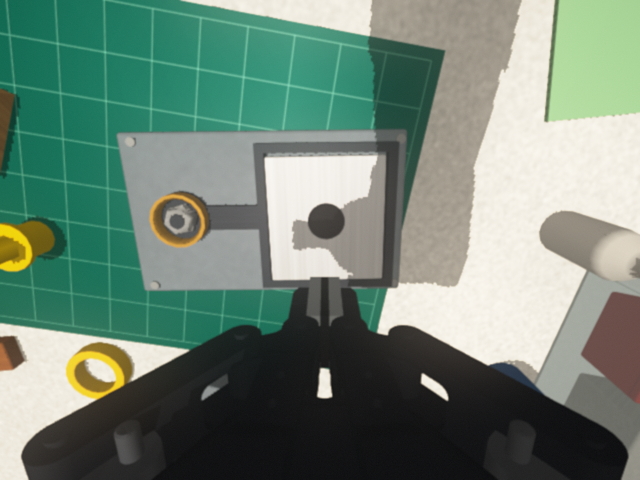

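View pics/w1c.png

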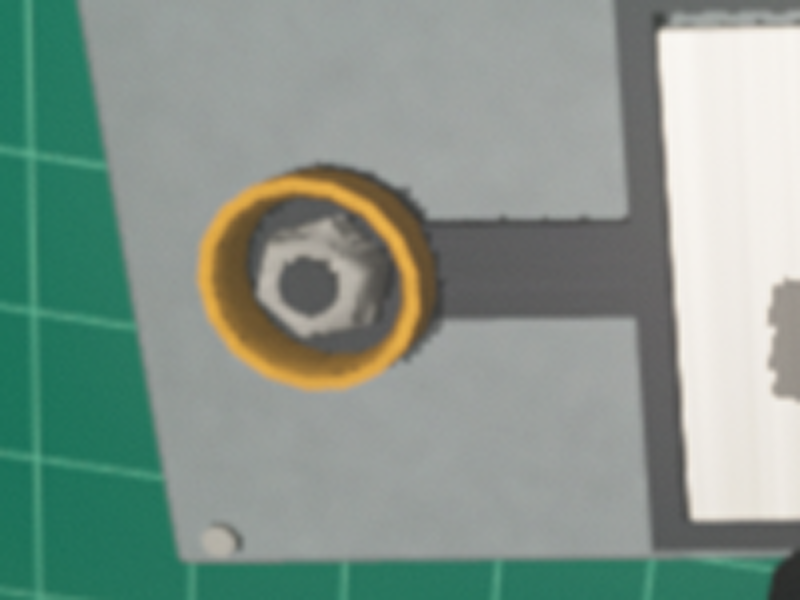

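```bash
python3 - <<'E'
from h import *
print(ray('w1',326,221,.045),ray('w1',100+308/4,150+286/4,.042), ray('w1',100+312/4,150+283/4,.042))
# tray inner opening corners approx vs outer rim
for u,v in((254,143),(398,143),(402,287),(262,288)):print(ray('w1',u,v,.040))
E
```

```text
[0.50950402 0.19136926 0.045     ] [0.53705246 0.06515284 0.042     ] [0.53620063 0.06594703 0.042     ]
[0.45834797 0.12058782 0.04      ]
[0.43436808 0.23570583 0.04      ]
[0.55833036 0.27365379 0.04      ]
[0.58579451 0.14671953 0.04      ]
```

>>> apply_moves:
  moves:
    - [[-0.1,0,5],0,0]
    - [[-0.1,0,10],0,0]
    - [[-0.1,0,12.5],0,0]
    - [[-0.1,0,13],0,0]
    - [[-0.1,0,13.3],0,0]
    - [[-0.1,0,13.5],0,0]
    - [[-0.1,0,13.6],0,0]
    - [[-0.1,0,13.7],0,0]
    - [[-0.1,0,13.8],0,0]
    - [[-0.1,0,13.8],0,0]

```text
clock: 2.75
tcp_pos: [0.5106, 0.1886, 0.0439]
orientation: [0.0, 0.631, 0.776, 0.0]
wrist_force: [-0.9, -0.1, 4.9]
finger_gap: 0.0001
```

>>> apply_moves:
  moves:
    - [[0,0,0.1],0,0]
    - [[0,0,0.15],0,0]
    - [[0,0,0.2],0,0]
    - [[0,0,0.25],0,0]
    - [[0,0,0.3],0,0]
    - [[0,0,0.35],0,0]
    - [[0,0,0.4],0,0]
    - [[0,0,0.45],0,0]
    - [[0,0,0.5],0,0]
    - [[0,0,0.5],0,0]

```text
clock: 4.0
tcp_pos: [0.5107, 0.1886, 0.04]
orientation: [0.001, 0.631, 0.776, 0.001]
wrist_force: [-3.8, -0.8, 14.2]
finger_gap: -0.0003
```

>>> apply_moves:
  moves:
    - [[0,0,0.1],0,0]
    - [[0,0,0.15],0,0]
    - [[0,0,0.2],0,0]
    - [[0,0,0.25],0,0]
    - [[0,0,0.25],0,0]
    - [[0,0,0.25],0,0]
    - [[0,0,-1],0,0]
    - [[0,0,-4],0,0]
    - [[0,0,-9],0,0]
    - [[0,0,-14],0,0]

```text
clock: 5.25
tcp_pos: [0.5097, 0.1884, 0.1791]
orientation: [-0.0, 0.631, 0.776, -0.0]
wrist_force: [0.7, -0.4, 0.1]
finger_gap: -0.0003
```

```bash
python3 - <<'E'
from h import *
save('wrist','w2');save('scene','sc2');shift(.535,.063,.18,102)
crop('w2',100,120,420,320,2.5,'w2c');crop('sc2',300,210,430,280,6,'sc2c')
E
```

```text
shift cm [-12.8   -0.49   0.4 ] turn -0.2 | pos [0.5136 0.1892 0.184 ] yaw 101.81 F [ 0.   0.7 -0.1] t 5.35 gap 0.0002 j6 0.0
```

View pics/w2c.png

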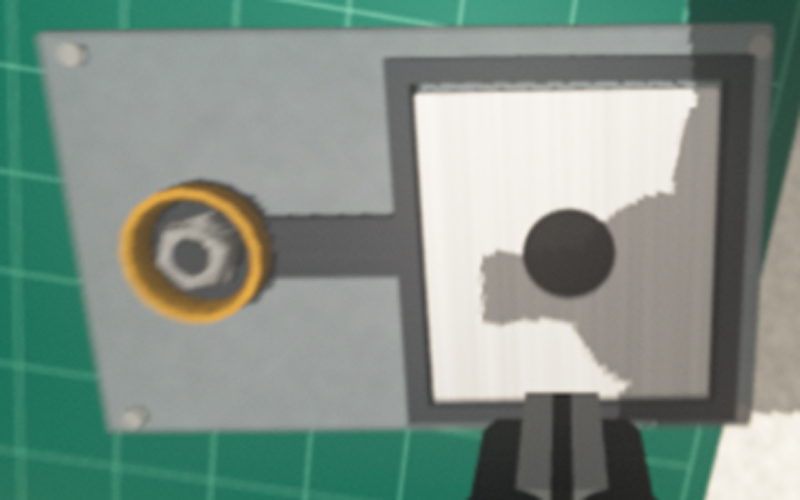

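View pics/sc2c.png

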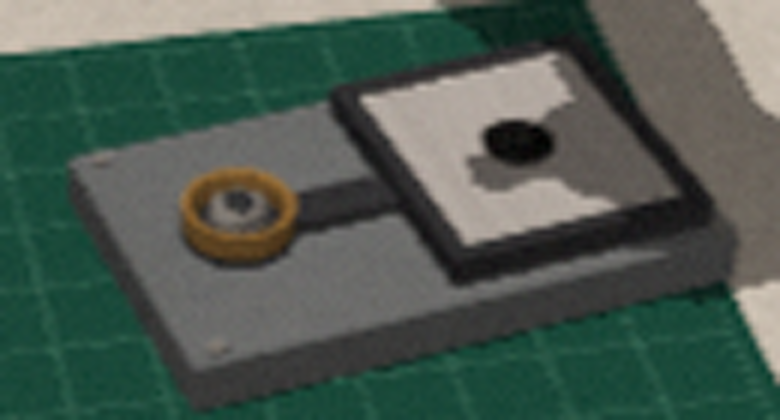

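```bash
python3 - <<'E'
from h import *
shift(.605,.079,.075,102)
E
```

```text
shift cm [-12.66   6.59  10.97] turn -0.2 | pos [0.5136 0.1892 0.184 ] yaw 101.81 F [ 0.   0.7 -0.1] t 5.35 gap 0.0002 j6 0.0
```

>>> apply_moves:
  moves:
    - [[-4,2,1],0,0.2]
    - [[-8,4,4],0,0.5]
    - [[-12,6,7],0,0.5]
    - [[-12.6,6.6,10.5],0,0.5]
    - [[-12.6,6.6,10.5],0,0.5]
    - [[-12.6,6.6,10.5],0,0.5]
    - [[-12.6,6.6,10.5],0,0.5]
    - [[-12.6,6.6,10.5],0,0.5]
    - [[-12.6,6.6,10.5],0,0.5]
    - [[-12.6,6.6,10.5],0,0.5]

```text
clock: 6.6
tcp_pos: [0.6007, 0.0789, 0.0737]
orientation: [0.0, 0.631, 0.776, 0.0]
wrist_force: [-0.6, -0.2, -0.6]
finger_gap: 0.0429
```

```bash
python3 - <<'E'
from h import *
save('wrist','w3');shift(.475,-.22,.18,102);u=proj('w3',[.537,.064,.042]);print(u)
u=u.astype(int);crop('w3',max(u[0]-75,0),max(u[1]-60,0),u[0]+75,u[1]+60,5,'w3c');print(max(u[0]-75,0),max(u[1]-60,0))
E
```

```text
shift cm [-26.68 -18.42 -10.65] turn -0.2 | pos [0.6006 0.0788 0.0735] yaw 101.82 F [ 0.2 -0.3  0.4] t 6.65 gap 0.0428 j6 -0.21
[320.81652938 147.29187154]
245 87
```

View pics/w3.png

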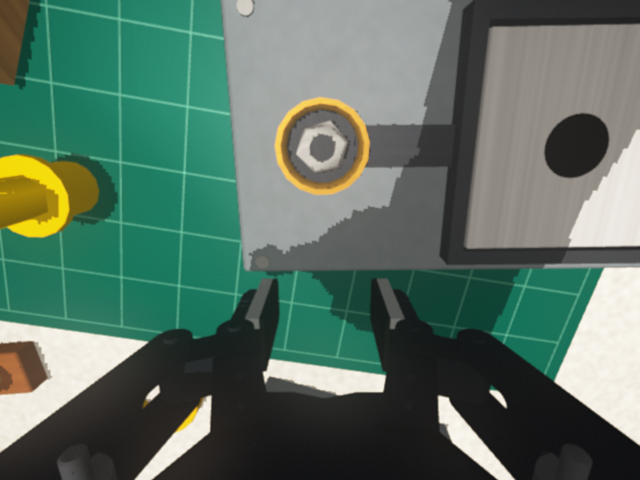

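View pics/w3c.png

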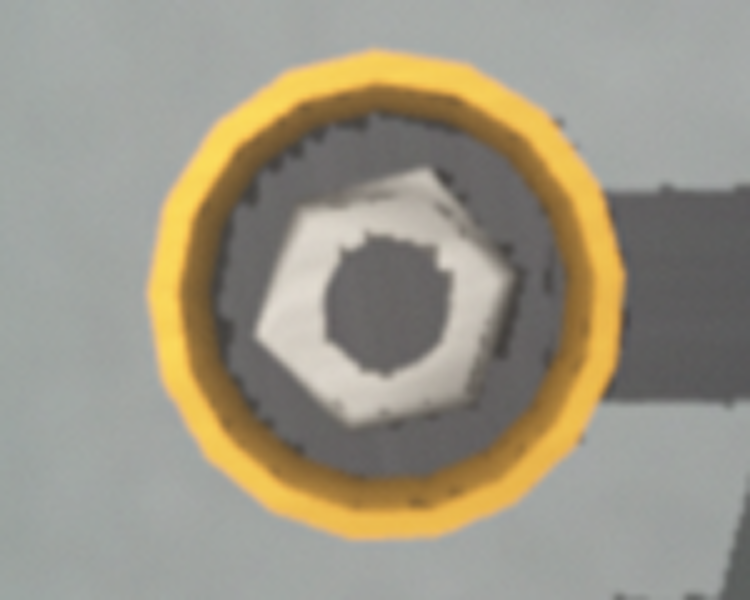

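```bash
python3 - <<'E'
from h import *
g=lambda a,b,z:ray('w3',245+a/5,87+b/5,z)
print('ring',g(387,295,.042),'nut hole',g(388,305,.042))
V=np.array([g(a,b,.041)[:2] for a,b in((258,335),(350,425),(475,400),(515,275),(425,170),(300,210))])
c=V.mean(0);print(c)
an=np.degrees(np.arctan2(*(V-c)[:,::-1].T));print(an.round(1),np.linalg.norm(V-c,axis=1).round(4),(an%60).round(1))
print('frame yaw', [np.degrees(np.arctan2(*(ray('w3',a,b,.026)-ray('w3',c_,d,.026))[1::-1])) for a,b,c_,d in((248,269,223,10),)])
E
```

```text
ring [0.53622078 0.0646513  0.042     ] nut hole [0.53715491 0.06494778 0.042     ]
[0.53711935 0.06484726]
[ -65.1   -5.8   55.1  114.2  175.5 -124.5] [0.0135 0.0127 0.0132 0.0132 0.0134 0.0126] [54.9 54.2 55.1 54.2 55.5 55.5]
frame yaw [np.float64(13.162857115616973)]
```

```bash
python3 - <<'E'
from h import *
shift(.545,-.236,.16,77)
E
```

```text
shift cm [-29.68 -11.89  -8.65] turn 24.8 | pos [0.6006 0.0788 0.0735] yaw 101.82 F [ 0.2 -0.3  0.4] t 6.65 gap 0.0428 j6 -0.21
```

>>> apply_moves:
  moves:
    - [[0,0,-5],0,0.5]
    - [[-4,-1.5,-8.6],5,0.5]
    - [[-9,-3.5,-8.6],10,0.5]
    - [[-14,-5.5,-8.6],15,0.5]
    - [[-19,-7.5,-8.6],20,0.5]
    - [[-24,-9.5,-8.6],24.8,0.5]
    - [[-29.7,-11.9,-8.6],24.8,0.5]
    - [[-29.7,-11.9,-8.6],24.8,0.5]
    - [[-29.7,-11.9,-8.6],24.8,0.5]
    - [[-29.7,-11.9,-8.6],24.8,0.5]

```text
clock: 7.9
tcp_pos: [0.5451, -0.235, 0.1592]
orientation: [-0.0, 0.782, 0.623, 0.0]
wrist_force: [0.7, -0.1, 0.8]
finger_gap: 0.0424
```

```bash
python3 - <<'E'
from h import *
save('wrist','w4');shift(.475,-.22,.18,-13)
for p in([.494,-.1535,.08],[.4785,-.2215,.08],[.464,-.289,.08]):print(proj('w4',p))
E
```

```text
shift cm [-0.11 -7.17 -2.07] turn 90.1 | pos [ 0.5452 -0.2349  0.1593] yaw 77.13 F [ 0.5 -0.1  0.3] t 7.95 gap 0.0427 j6 -0.32
[430.51570724 139.99608984]
[320.97341665 140.1248001 ]
[212.68422774 141.65706661]
```

View pics/w4.png

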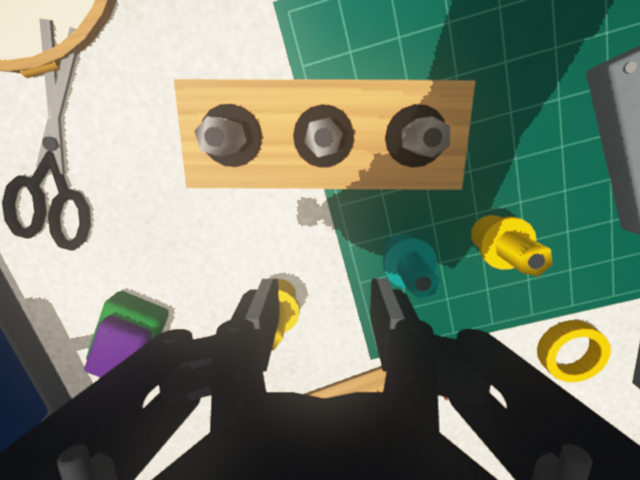

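```bash
python3 - <<'E'
from h import *
crop('w4',180,90,330,180,5,'w4a');crop('w4',290,90,470,180,4.4,'w4b')
E
```

```text
(no output)
```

View pics/w4a.png

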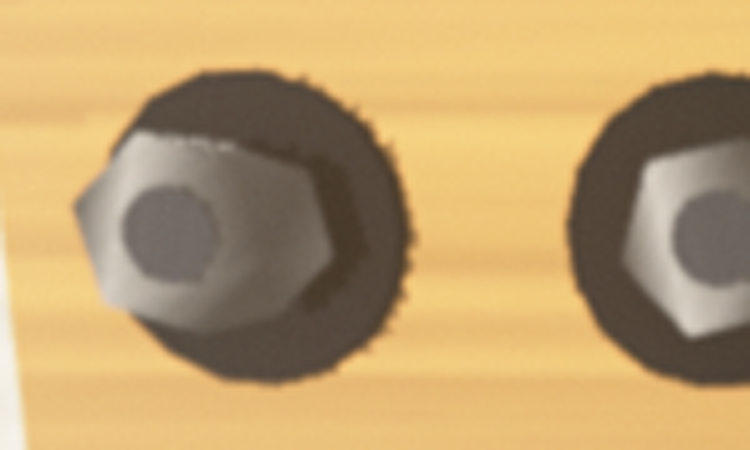

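View pics/w4b.png

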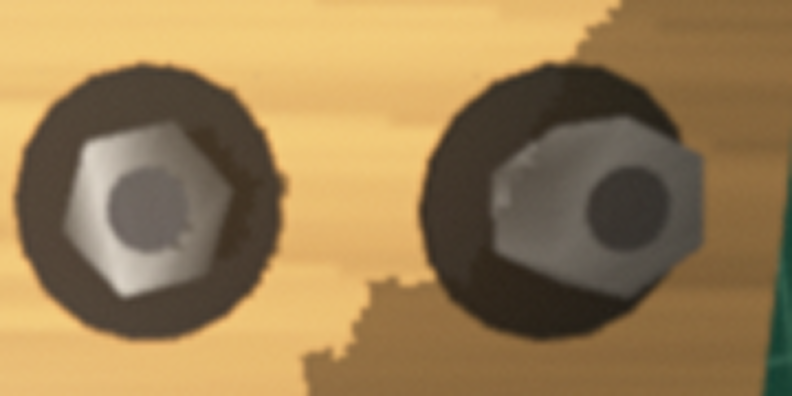

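```bash
python3 - <<'E'
from h import *
def f(pts,c,ox,oy,k,n):
    V=np.array([ray('w4',ox+a/k,oy+b/k,.080)[:2] for a,b in pts]);C=ray('w4',ox+c[0]/k,oy+c[1]/k,.080)[:2]
    d=V-C;an=np.degrees(np.arctan2(d[:,1],d[:,0]));print(n,C.round(4),'vert mod60',(an%60).round(1),np.linalg.norm(d,axis=1).round(4))
f([(65,222),(85,145),(178,122),(232,190),(208,278),(125,297)],(149,209),290,90,4.4,'mid')
f([(625,117),(702,155),(702,245),(627,298)],(627,208),290,90,4.4,'right')
f([(138,132),(75,208),(105,300),(200,330)],(170,232),180,90,5,'left')
for c in((253,227,5,180),(727,229,5,180),(150,202,4.4,290),(553,202,4.4,290)): print('collar',ray('w4',c[3]+c[0]/c[2],90+c[1]/c[2],.042))
E
```

```text
mid [ 0.4773 -0.2193] vert mod60 [25.6 33.2 28.  29.5 28.7 31.3] [0.0123 0.0127 0.0126 0.0122 0.013  0.0129]
right [ 0.4926 -0.152 ] vert mod60 [53.7 53.1 52.6 52.4] [0.0125 0.0124 0.0125 0.0128]
left [ 0.4611 -0.2872] vert mod60 [ 0.5  3.1 59.7 59.7] [0.0123 0.0121 0.0124 0.0125]
collar [ 0.46100338 -0.2867391   0.042     ]
collar [ 0.47701612 -0.21813345  0.042     ]
collar [ 0.47687474 -0.21909949  0.042     ]
collar [ 0.49208463 -0.15271863  0.042     ]
```

```bash
python3 - <<'E'
from h import *
shift(.4924,-.1523,.047,23)
E
```

```text
shift cm [ 6.87 -6.98 11.24] turn 54.1 | pos [ 0.5452 -0.2349  0.1593] yaw 77.13 F [ 0.5 -0.1  0.3] t 7.95 gap 0.0427 j6 -0.32
```

>>> apply_moves:
  moves:
    - [[2,-2,0],10,0.5]
    - [[4,-4,1],20,0.5]
    - [[6,-6,2],30,0.5]
    - [[6.9,-7,3],40,0.5]
    - [[6.9,-7,4],50,0.5]
    - [[6.9,-7,4.5],54,0.5]
    - [[6.9,-7,4.5],54,0.5]
    - [[6.9,-7,5],54,0.5]
    - [[6.9,-7,5],54,0.5]
    - [[6.9,-7,5],54,0.5]

```text
clock: 9.2
tcp_pos: [0.4923, -0.1534, 0.1094]
orientation: [-0.0, 0.98, 0.2, 0.0]
wrist_force: [-0.7, -1.0, 0.5]
finger_gap: 0.043
```

```bash
python3 - <<'E'
from h import *
save('wrist','w5');shift(.4924,-.1523,.047,23);print(proj('w5',[.4924,-.1523,.08]))
E
```

```text
shift cm [ 0.05 -0.1   6.24] turn 0.0 | pos [ 0.4923 -0.1534  0.1094] yaw 23.03 F [0.7 0.5 0.7] t 9.25 gap 0.0425 j6 0.71
[324.54951043 268.77657554]
```

View pics/w5.png

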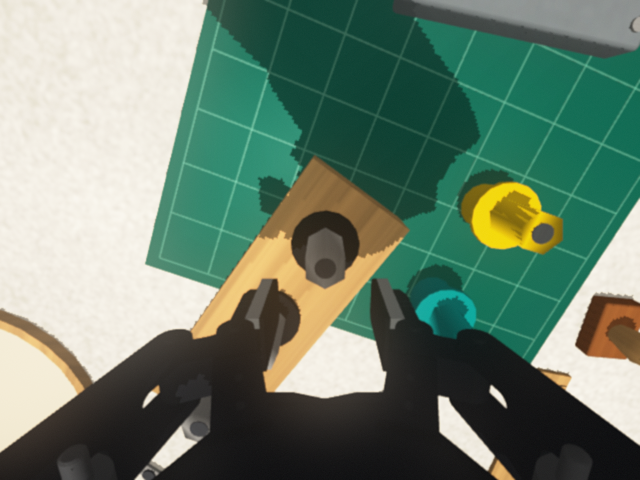

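>>> apply_moves:
  moves:
    - [[0,-0.1,2.5],0,0.5]
    - [[0,-0.1,5],0,0.5]
    - [[0,-0.1,6.2],0,0.5]
    - [[0,-0.1,6.2],0,0.5]
    - [[0,-0.1,6.2],0,0.1]
    - [[0,-0.1,6.2],0,0.1]
    - [[0,-0.1,6.2],0,0.1]
    - [[0,-0.1,6.2],0,0.1]
    - [[0,-0.1,6.2],0,0.1]
    - [[0,-0.1,6.2],0,0.1]
  squeeze: 70

```text
clock: 10.5
tcp_pos: [0.4927, -0.1529, 0.0484]
orientation: [0.001, 0.98, 0.199, 0.001]
wrist_force: [-0.8, -0.8, 5.5]
finger_gap: 0.0205
```

```bash
python3 - <<'E'
from h import *
shift(.5368,.0648,.14,24.9,base=[.4927,-.1527,.047])
E
```

```text
shift cm [ 12.58 -18.28  -9.31] turn -1.9 | pos [ 0.4927 -0.1529  0.0484] yaw 23.01 F [-0.8 -0.8  5.5] t 10.5 gap 0.0205 j6 0.71
```

>>> apply_moves:
  moves:
    - [[0,0,-2],0,0.1]
    - [[0,0,-5.5],0,0.1]
    - [[0,0,-9.3],0,0.1]
    - [[2.7,-4,-9.3],0,0.1]
    - [[6,-8.7,-9.3],-1,0.1]
    - [[9.4,-13.5,-9.3],-1.9,0.1]
    - [[12.6,-18.3,-9.3],-1.9,0.1]
    - [[12.6,-18.3,-9.3],-1.9,0.1]
    - [[12.6,-18.3,-9.3],-1.9,0.1]
    - [[12.6,-18.3,-9.3],-1.9,0.1]

```text
clock: 11.75
tcp_pos: [0.536, 0.064, 0.1401]
orientation: [0.0, 0.977, 0.215, -0.0]
wrist_force: [0.1, 0.2, -1.1]
finger_gap: 0.0213
```

```bash
python3 - <<'E'
from h import *
save('wrist','w6');save('scene','sc6');shift(.5368,.0648,.069,24.9);crop('sc6',270,170,420,270,5,'sc6c')
E
```

```text
shift cm [ 0.1  -0.06  7.13] turn -0.1 | pos [0.5362 0.0639 0.1403] yaw 24.78 F [-0.4 -1.3 -1. ] t 11.85 gap 0.0209 j6 1.11
```

View pics/w6.png

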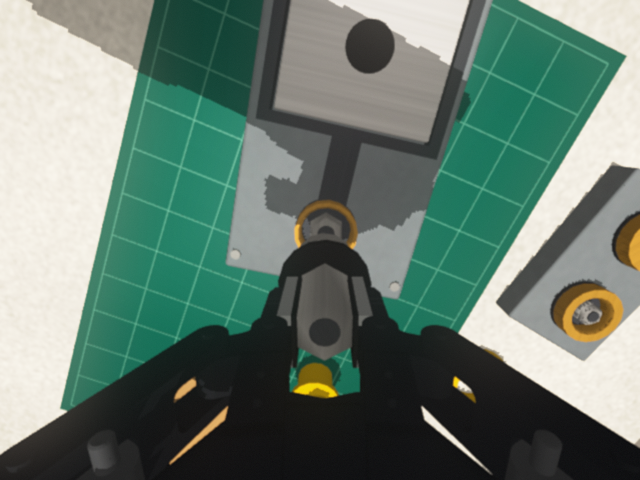

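View pics/sc6c.png

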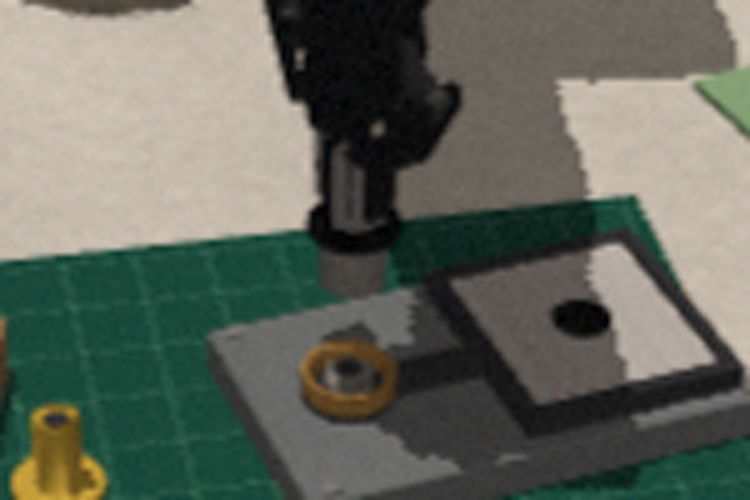

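```bash
python3 - <<'E'
from h import *
crop('w6',250,180,400,370,3.5,'w6c')
for z in(.1719,.174):
  p=ray('w6',323.5,332,z);print(p, p-env.get_state()['tcp_pos'])
n=ray('w6',326,230,.042);print(n)
E
```

```text
[0.53558875 0.06505089 0.1719    ] [-0.00056331  0.00117819  0.03162589]
[0.53501575 0.06630809 0.174     ] [-0.00113631  0.00243539  0.03372589]
[0.53613862 0.06741903 0.042     ]
```

View pics/w6c.png

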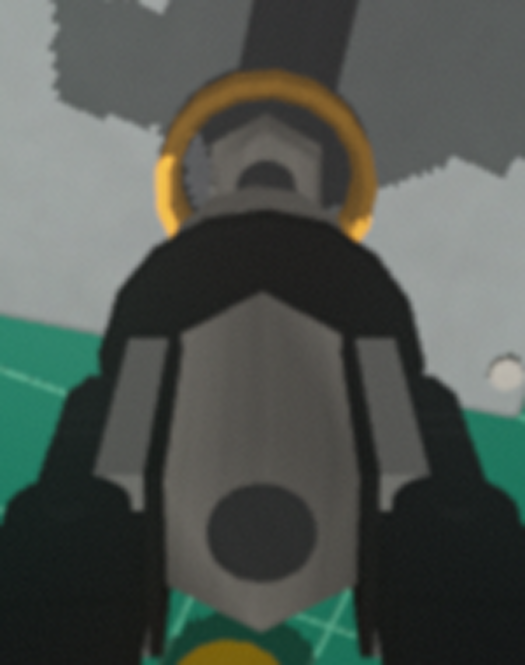

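>>> apply_moves:
  moves:
    - [[0.1,0,2.5],0,0.1]
    - [[0.1,0,4.5],0,0.1]
    - [[0.1,0,5.2],0,0.1]
    - [[0.1,0,5.4],0,0.1]
    - [[0.1,0,5.6],0,0.1]
    - [[0.1,0,5.8],0,0.1]
    - [[0.1,0,6.0],0,0.1]
    - [[0.1,0,6.1],0,0.1]
    - [[0.1,0,6.2],0,0.1]
    - [[0.1,0,6.2],0,0.1]

```text
clock: 13.1
tcp_pos: [0.5373, 0.0651, 0.0783]
orientation: [0.001, 0.977, 0.215, 0.0]
wrist_force: [0.7, -4.6, -0.8]
finger_gap: 0.021
```

>>> apply_moves:
  moves:
    - [[0,0,0.1],0,0.1]
    - [[0,0,0.2],0,0.1]
    - [[0,0,0.3],0,0.1]
    - [[0,0,0.4],0,0.1]
    - [[0,0,0.5],0,0.1]
    - [[0,0,0.6],0,0.1]
    - [[0,0,0.7],0,0.1]
    - [[0,0,0.75],0,0.1]
    - [[0,0,0.8],0,0.1]
    - [[0,0,0.8],0,0.1]

```text
clock: 14.35
tcp_pos: [0.5372, 0.065, 0.0723]
orientation: [0.001, 0.977, 0.216, 0.0]
wrist_force: [-5.2, -5.8, 15.8]
finger_gap: 0.021
```

```bash
python3 - <<'E'
from h import *
save('scene','sc7');shift(.5368,.0648,.069,24.9);crop('sc7',280,180,430,280,5,'sc7c');save('wrist','w7')
E
```

```text
shift cm [-0.05  0.    0.33] turn -0.0 | pos [0.5372 0.065  0.0723] yaw 24.89 F [-5.6 -6.2 16.2] t 14.4 gap 0.0212 j6 1.11
```

View pics/sc7c.png

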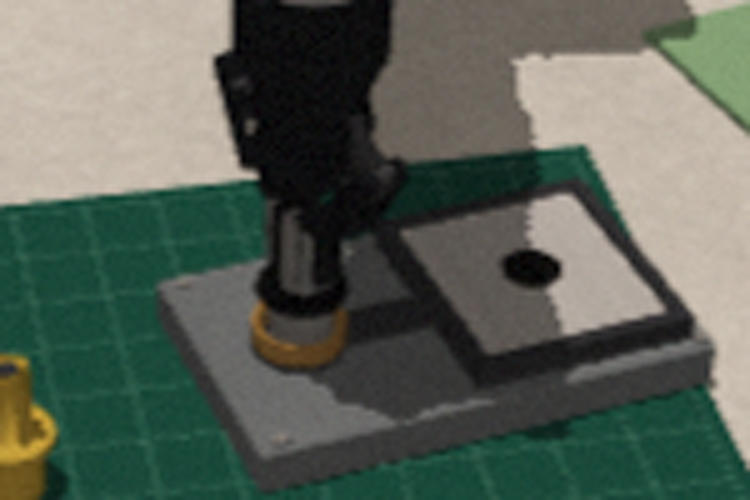

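View pics/w7.png

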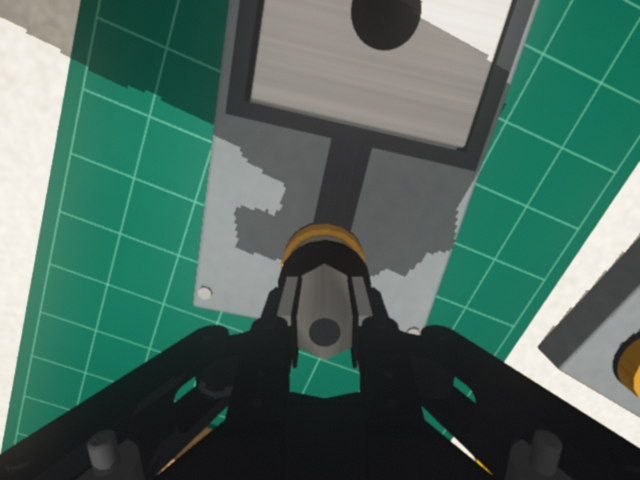

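>>> apply_moves:
  moves:
    - [[-0.04,0.02,0],0,0.1]
    - [[-0.07,0.03,0],0,0.1]
    - [[-0.07,0.03,0.05],0,0.1]
    - [[-0.07,0.03,0.1],0,0.1]
    - [[-0.07,0.03,0.15],0,0.1]
    - [[-0.07,0.03,0.2],0,0.1]
    - [[-0.07,0.03,0.2],0,0.1]
    - [[-0.07,0.03,0.2],0,0.1]
    - [[-0.07,0.03,0.2],0,0.1]
    - [[-0.07,0.03,0.2],0,0.1]

```text
clock: 15.7
tcp_pos: [0.5372, 0.0649, 0.0722]
orientation: [0.001, 0.976, 0.216, 0.001]
wrist_force: [-9.5, -5.4, 28.6]
finger_gap: 0.0208
```

>>> apply_moves:
  moves:
    - [[0,0,-0.05],0,0.1]
    - [[0,0,-0.1],0,0.1]
    - [[0,0,-0.15],0,0.1]
    - [[0,0,-0.2],0,0.1]
    - [[0,0,-0.25],0,0.1]
    - [[0,0,-0.3],0,0.1]
    - [[0,0,-0.3],0,0.1]
    - [[0,0,-0.3],0,0.1]
    - [[0,0,-0.3],0,0.1]
    - [[0,0,-0.3],0,0.1]

```text
clock: 16.95
tcp_pos: [0.5371, 0.0649, 0.0723]
orientation: [0.0, 0.976, 0.216, 0.001]
wrist_force: [-2.2, -5.0, 8.3]
finger_gap: 0.0209
```

```bash
python3 - <<'E'
from h import *
save('scene','sc8');save('top','top8');shift(.5368,.0648,.069,24.9)
k=4.0;x0,y0=260,190
crop('sc8',260,190,450,330,4,'sc8c');im=cv2.imread('pics/sc8c.png')
c=np.array([.5372,.065])
# calibrate scene offset by the ring: draw circles for ring rim, collar at home, collar 8mm high
for r,z,col in((.024,.042,(0,255,0)),(.023,.066,(0,0,255)),(.023,.060,(0,0,255)),(.023,.074,(255,0,255))):
    pts=[];
    for t in np.linspace(0,2*np.pi,60): pts.append((proj('sc8',[c[0]+r*np.cos(t)-.006,c[1]+r*np.sin(t),z])-[x0,y0]+.5)*k)
    cv2.polylines(im,[np.int32(pts)],True,col,1)
cv2.imwrite('pics/sc8d.png',im)
crop('top8',190,235,330,330,5,'t8c')
E
```

```text
shift cm [-0.03 -0.    0.34] turn 0.0 | pos [0.5371 0.0649 0.0724] yaw 24.9 F [-2.  -3.9  7.1] t 17.05 gap 0.0209 j6 1.11
```

View pics/sc8d.png

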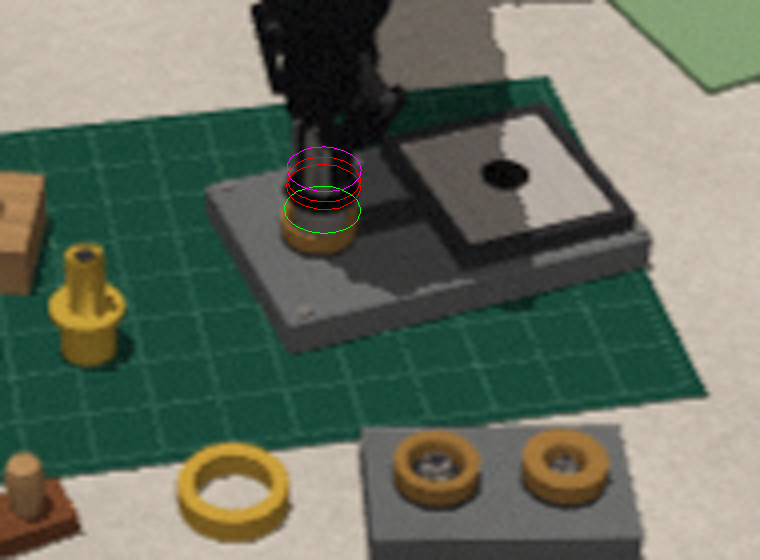

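View pics/sc8c.png

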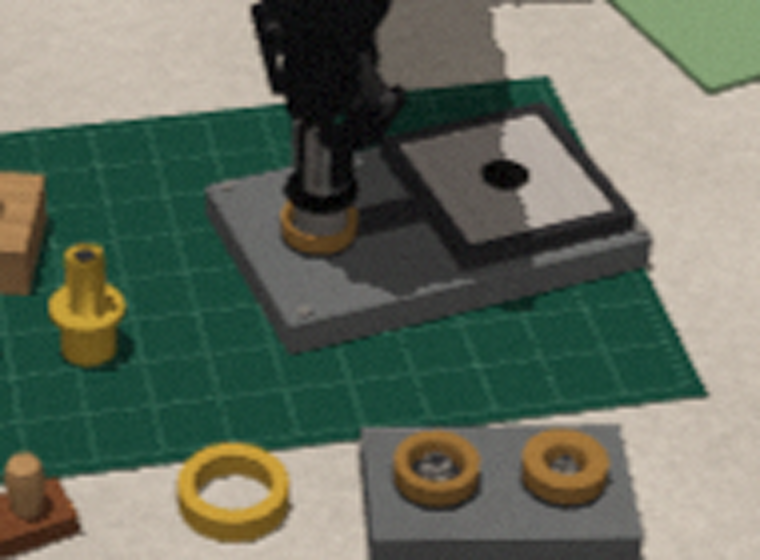

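View pics/t8c.png

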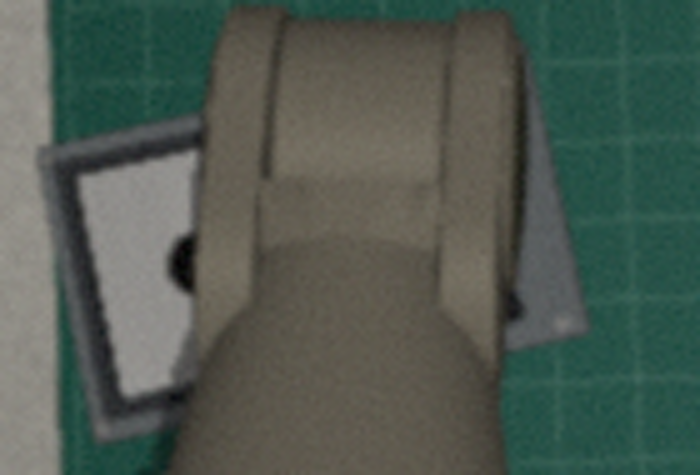

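```bash
python3 - <<'E'
from h import *
k=8;x0,y0=315,215
crop('sc8',x0,y0,x0+70,y0+50,k,'e');im0=cv2.imread('pics/e.png');ims=[im0]
for zc in(.060,.068):
  im=im0.copy()
  for r,z,col in((.024,.042,(0,255,0)),(.024,.026,(0,255,0)),(.023,zc+.006,(255,0,255)),(.023,zc,(0,0,255))):
    pts=[(proj('sc8',[.5371+.006+r*np.cos(t),.065+r*np.sin(t)-.0015,z])-[x0,y0]+.5)*k for t in np.linspace(0,2*np.pi,60)]
    cv2.polylines(im,[np.int32(pts)],True,col,1)
  ims.append(im)
cv2.imwrite('pics/e2.png',ims[1]);cv2.imwrite('pics/e3.png',ims[2])
E
```

```text
(no output)
```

View pics/e2.png

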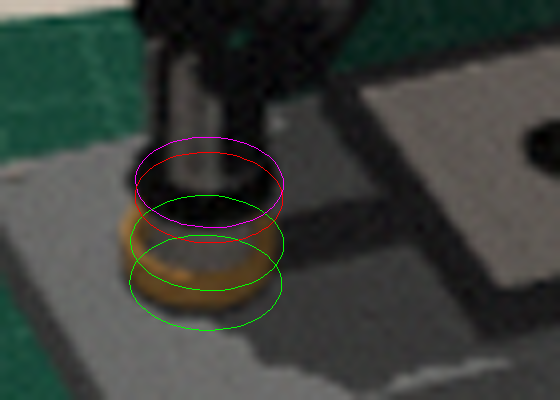

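View pics/e3.png

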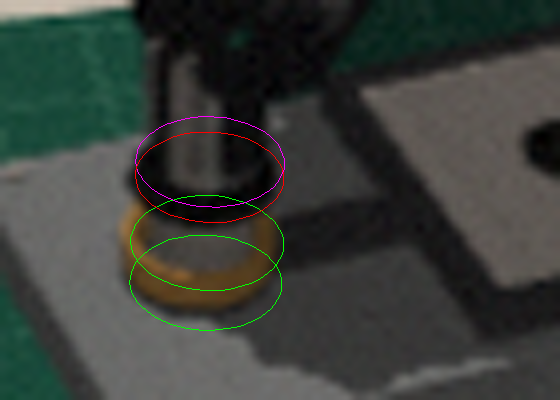

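```bash
python3 - <<'E'
from h import *
s=env.get_state();print(s['clock'],s['tcp_pos'],s['wrist_force'],s['finger_gap'],s['orientation'])
print(env.hand_in())
E
```

```text
17.05 [0.53711459 0.06491179 0.07236176] [-2.04500167 -3.88988389  7.12246895] 0.02094799258493504 [2.97811716e-04 9.76480519e-01 2.15604404e-01 6.69336729e-04]
the job is handed in; nothing more can be done
None
```

The job is handed in at 17 s of the 72 s allowed. The plate is pressed flush, and the arm is holding the fitting socket on the clamp nut.

- **Plate:** I pressed it at the black dot with shut fingers. The fingertips stopped at z = 0.040 m, the level of the tray's rim, under 14 N, above the 8 N or so at which the bed sinks. I then pushed a little harder. In the pictures the plate lies level and flush.
- **Socket:** The first socket I tried, the one in the rack hole nearest the press, fits. It passed the rim and the nut top freely and stopped 12 mm further down, at TCP z = 0.0723 m. The height at which I had gripped it in the rack predicted 0.0724 m when home. A 29 N push moved it no further.
- **At hand-in:** The arm holds the socket with the tool pointing straight down (upright to within 0.1°), pressing it down with about 7 N. The other two sockets were never lifted and still stand in the rack, and I touched nothing else on the table.
- **Checks that disagreed:** The scene camera's positions differ from the wrist camera's by about 6 mm in x. I shifted its overlay by eye to match the clamp ring; the collar height then agreed with home to about 1.5 to 3 mm. A sideways force of 4 to 5 N stays on the seated socket.

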